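# Put the orange screwdriver away in the red toolbox

## Robot

A 6-joint arm with a two-finger parallel gripper is mounted at the origin on a cart in front of the work surface, level with it; the furniture and walls round the work are solid. World frame = base frame: x ahead of the robot, y to its left, z up, the work surface at z = 0. Lengths are in m, angles in degrees, forces in N, time in s.
With the tool pointing down it reaches from about 0.25 to 0.725 m from the base axis. Payload 9.7 kg.
Tool frame: the origin (TCP) lies at the very end of the fingers, on their centre line; the grasp point (between the pads) lies 19 mm behind it (bot.hold_point_z is the distance from the TCP to the grasp point, in m); z points along the fingers, y is the line along which they close (so a half turn about z gives the same grasp; the last joint's range is limited). The gripper opens to 85 mm and grips with 20 to 120 N. Pads are 22 mm wide; open, the fingers measure 114 mm over their backs; the gripper's body (76 mm by 85 mm) begins 54 mm behind the grasp point. The pads swing forward as they close: fully open they stand 13 mm farther back than shut.
Start: joints at [64.916, 4.979, 10.078, 95.1, 0, 90], TCP at [0.233, 0.498, 0.231] pointing down, gripper open.
Joint ranges: [-179.16, 179.16], [-48.56, 103.87], [-65.8, 70.77], [-126.05, 130.52], [-82.76, 87.17], [-180, 180]. Speed limits (degrees/s): [127.2, 127.2, 147.25, 180, 180, 180].

## Interface

Orientations are given as [roll, pitch, yaw] about the fixed x, y, z axes, in that order (R = Rz(yaw) Ry(pitch) Rx(roll)).
In Python, from workcell import bot gives the robot as it stands.
- The arm moves only by the tool play_rows, never from a script. Its argument "targets" is a list of rows, each an object with "grip": the closure in counts, from 0 (fully open) to 255 (shut); "linear": the shift along the world's x, y, z in cm, a list of three; "delta_rot": the turn, a rotation vector about the world's x, y, z in rad, a list of three. A call has 1 to 10 rows; each row is the pose to reach, as a shift and turn from the pose commanded when the call began; what a row does not reach only later rows make up. A row lasts 1/10 s, in which the tool goes at most 50 mm and 8.59 degrees, less where a joint would pass 70% of its speed; a pose out of reach is approached as far as the arm can. A call with a gripper value outside its range is refused whole. The fingers move at their own pace and stop on an object; "force" is the grip in N (left out, the last holds). Time passes only in rows, so rows that repeat a pose let the fingers close. It gives the time, the measured TCP pose, the force, the opening and the grip force at its end, in the units of the state.
- bot.get_obs(): the state, without advancing time (a new reading comes with each control period).
- bot.camera(name): name is "side" or "top"; returns a dict with "color" (420x560x3 uint8, red, green, blue), "range_z" (420x560 float32, m along the optical axis (not along the pixel's ray), 0 where there is no reading), "fov_y" (degrees; the focal length in pixels is half the picture's height over the tangent of half this angle, whatever the lens; pixels are square), "cx", "cy" (the principal point, pixels), "world_to_cam" (4x4, takes a point from world to camera coordinates). Camera axes: x right, y up, looking along -z (the intrinsics and any distortion apply to the point x, -y, -z); pixel columns grow to the right and rows downward; lengths in m; the calibration is good to about 2 mm. A picture is of the moment at which its call begins.
- bot.job_done(): hands the job in; it is judged then, once.
Trained networks look in a picture, given as the dict that the camera call returned (one of the last four; its "shot" number tells which), for a name from the list of things; names that differ only in an ending like _2 or _b are one class to them, and where a whole thing is asked for, a point or a joint stands for the part that bears it (a point fixed in the world has none). Each returns a list of dicts, best first, with "conf" (0 to 1); they miss things now and then, are a little off and sometimes report something else, mostly with a low value. They report only what shows in the picture. A call takes as long as a camera call. They do not tell look-alikes from the thing itself.
- bot.search_frame(picture, target): "box" ([left, top, right, bottom] in pixels, round what is visible of it).
- bot.trace(picture, target): "pixels" (420x560 bool, what is visible of it) and "box" ([left, top, right, bottom] in pixels, round what is visible of it).
- bot.pinpoint(picture, target): "pixel" ([column, row] in pixels: a listed point, or the origin of a listed thing).
The state is a dict: "time": time; "q": joint angles; "qd": joint speeds; "joint_efforts": joint torques, N m; "ee_pos": TCP position; "tcp_rot": TCP orientation; "wrist_force": force on the tool from outside, world axes, zero at the start; "torque": the same for the moment, N m; "opening": finger opening in m; "grasp_force": force on a finger pad.
Only numpy, scipy, OpenCV 4.12 (cv2) and the standard library are available. Lean on these libraries where they do the work, as an engineer would, in place of code of your own. Each camera call takes 0.05 s, during which the arm holds its last target. There are 200 camera calls.

## Task

Open the lid of the red toolbox by its black knob until the lid stands nearly upright by itself, and lay the orange-handled screwdriver in the box. Then lower the lid gently until it is fully closed, and let go.

Things in the scene. Friction and masses are not known exactly. Their poses are not given: they have to be found in the camera images.
- toolbox: Red sheet-steel toolbox, fixed to the bench, 190 mm deep (its x) by 270 mm long (its y), open top under a hinged lid, rim 75 mm above the bench; walls and floor 4 mm thick, so the inside is 182 x 262 x 71 mm. Origin: centre of the underside. Its -x side, with two small latch plates, faces the robot more or less; the hinge line runs along its y at x = +95 mm, z = +75 mm (the far rim).
- lid (a joint): Angle of the toolbox lid in rad: 0 closed, grows as the front edge rises, 1.57 upright, stop at 1.7. The lid is a 6 mm red plate reaching 194 mm forward from the hinge line, about 0.3 kg; its stiff friction hinge holds it at any angle where it is left (about 5 N at the knob to raise it from closed, 2 to 4 N to move it elsewhere).
- lid_knob (a point): Centre of the black barrel knob on the lid: a 24 mm diameter cylinder, 30 mm long along the toolbox's y (flat ends, can be pinched end to end and then turns freely between the fingers as the lid swings), on a 12 mm stem. With the lid closed it lies 45 mm above the hinge line and 165 mm in front of it, midway along the box, and it swings with the lid. The axes are the lid's: y along the hinge line, z out of the lid's upper face.
- orange_driver_handle (a point): Middle of the handle of the screwdriver with the orange handle (loose, 30 to 55 g, 151 mm long, handle 15 mm thick and 66 mm long), half-way up, 7.5 mm above the surface on which it lies. Its y axis runs along the tool towards the butt of the handle: the butt is 41 mm away along +y, the blade's tip 110 mm away along -y; z is up. A good place to grip, across y. A screwdriver with a blue handle and a file with a dark grey handle lie near it in any order, about 0.1 m apart.
Things that resemble listed ones, but are neither listed nor needed, are in the scene too. Leave any yellow look-alike of the part that bears orange_driver_handle alone.

How it is judged (in metres and radians):
On the way, in this order (a step that is already met when the one before it is completed fails the run):
1. the lid stands open, at 60 degrees or more (value of joint lid above 1.05 rad), for 0.2 s.
2. the orange screwdriver is down in the open box (value of joint lid above 0.9 rad and x of orange_driver_handle in the frame of toolbox between -0.091 and 0.091 m and y of orange_driver_handle in the frame of toolbox between -0.131 and 0.131 m and z of orange_driver_handle in the frame of toolbox below 0.05 m), for 0.2 s.
At the end, for the whole second after the job is handed in: The orange screwdriver's handle lies inside the toolbox, below the rim (its middle less than 50 mm above the box's underside), and the lid is closed to within 0.08 rad (about 15 mm at its front edge) (value of joint lid below 0.08 rad and x of orange_driver_handle in the frame of toolbox between -0.091 and 0.091 m and y of orange_driver_handle in the frame of toolbox between -0.131 and 0.131 m and z of orange_driver_handle in the frame of toolbox between 0 and 0.05 m); the robot touches nothing.
It fails at once if the lid is slammed (falls faster than 3 rad/s) (velocity of joint lid below -3 rad/s).
It also fails if it takes over 72 s, if anything falls off the work surface, if the arm or the gripper's body presses on something with over 40 N, if the wrist force passes 120 N, or if a joint passes its speed limit or range.

## Working session

There is one attempt and no reset: what is moved stays moved. The work goes in short steps, Python scripts to look and compute and a tool call to move; the robot and the scene stay as the last step left them, time stands still between calls to the robot, and variables do not carry over. Pictures are saved under pics/ and viewed, at most 10 in all, crops included, and the job is handed in when it is done.

Besides the shell and the picture viewer there is one more tool, called after ">>>" as name([rows], argument=value, ...), one row to a line, values as JSON. play_rows: Moves the arm, as the interface text tells. Its arguments: {"type":"object","properties":{"targets":{"type":"array","items":{"type":"object","properties":{"grip":{"type":"number"},"linear":{"type":"array","items":{"type":"number"}},"delta_rot":{"type":"array","items":{"type":"number"}}}}},"force":{"type":"number"}},"required":["targets"]}

```bash
mkdir -p pics; cat > h.py <<'E'
import numpy as np, cv2
from workcell import bot
def px2w(p,u,v,z=None):
    f=210/np.tan(np.radians(p["fov_y"])/2)
    T=np.linalg.inv(p["world_to_cam"])
    d=np.array([(u-p["cx"])/f,-(v-p["cy"])/f,-1.0])
    if z is None:
        w=p["range_z"][max(0,int(v)-1):int(v)+2,max(0,int(u)-1):int(u)+2]; w=w[w>0]
        return (T@np.r_[d*np.median(w),1])[:3] if len(w) else None
    r=T[:3,:3]@d; o=T[:3,3]; return o+r*(z-o[2])/r[2]
def save(p,n): cv2.imwrite("pics/"+n,p["color"][:,:,::-1])
E
python3 - <<'E'
from h import *
np.set_printoptions(precision=4,suppress=True)
P={n:bot.camera(n) for n in("top","side")}
for n,p in P.items():
    save(p,n+"0.png"); print(n,[k for k in p if k not in("color","range_z")],p["fov_y"],np.linalg.inv(p["world_to_cam"])[:3])
    for t in("toolbox","lid_knob","orange_driver_handle"):
        for r in bot.pinpoint(p,t)[:4]: print(t,r["conf"],r["pixel"],px2w(p,*r["pixel"]))
        print(t,[(round(r["conf"],2),np.round(r["box"])) for r in bot.search_frame(p,t)[:4]])
a=np.hstack([P["top"]["color"],P["side"]["color"]])
o=bot.get_obs(); print(o["time"],o["ee_pos"],o["tcp_rot"],o["wrist_force"],o["opening"])
E
```

```text
top ['fov_y', 'cx', 'cy', 'world_to_cam', 'shot'] 47.177330451578996 [[-0.0233  0.9821 -0.1867  0.3276]
 [-0.9993 -0.0285 -0.0251  0.0128]
 [-0.03    0.186   0.9821  1.2658]]
toolbox 0.94 [241.7, 222.0] [0.5289 0.1431 0.0804]
toolbox [(0.68, array([185., 175., 298., 262.]))]
lid_knob 0.61 [239.3, 243.8] [0.4679 0.1437 0.1308]
lid_knob [(0.67, array([186., 178., 297., 264.]))]
orange_driver_handle 0.61 [339.8, 226.8] [ 0.5203 -0.1078  0.0124]
orange_driver_handle 0.56 [139.5, 217.3] [0.5619 0.4259 0.0071]
orange_driver_handle [(0.68, array([337., 191., 346., 240.])), (0.62, array([128., 207., 149., 220.]))]
side ['fov_y', 'cx', 'cy', 'world_to_cam', 'shot'] 56.45206938372002 [[-0.9968  0.0532 -0.0602  0.475 ]
 [-0.08   -0.5861  0.8063  0.9734]
 [ 0.0076  0.8085  0.5885  0.778 ]]
toolbox 0.92 [275.3, 260.9] [0.5414 0.2265 0.083 ]
toolbox [(0.97, array([236., 214., 316., 300.]))]
lid_knob 0.82 [306.2, 228.5] [0.4656 0.1413 0.1285]
lid_knob [(0.77, array([239., 212., 316., 282.]))]
orange_driver_handle 0.69 [286.6, 208.6] [ 0.5331 -0.1112  0.0124]
orange_driver_handle 0.61 [252.5, 340.4] [0.578  0.414  0.0016]
orange_driver_handle [(0.52, array([243., 314., 281., 357.]))]
0.7 [0.2332 0.4981 0.2313] [-179.9997    0.0002  154.9149] [ 0.3528  0.0776 -0.1168] 0.08574911436387968
```

View pics/top0.png

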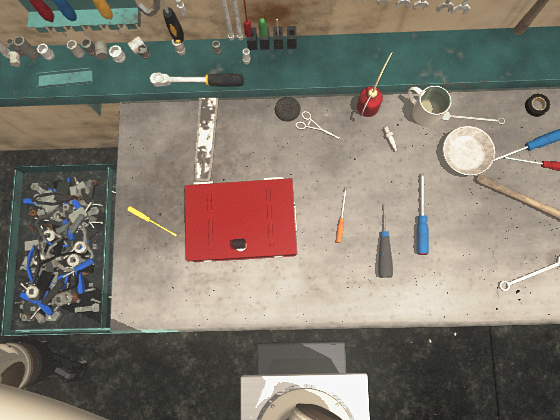

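View pics/side0.png

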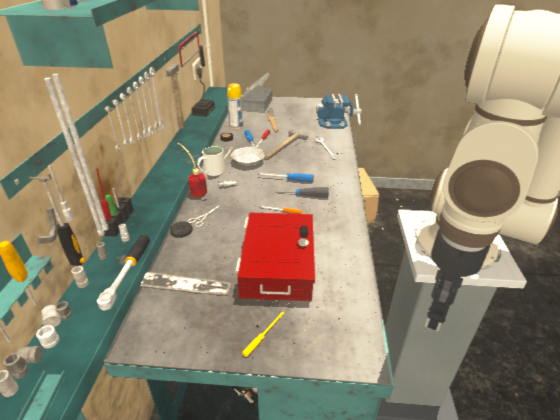

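```bash
python3 - <<'E'
from h import *
np.set_printoptions(precision=4,suppress=True)
for n in("top","side"):
    p=bot.camera(n)
    c=cv2.cvtColor(p["color"],cv2.COLOR_RGB2HSV).astype(int); red=((c[...,0]<6)|(c[...,0]>174))&(c[...,1]>170)
    b=bot.search_frame(p,"toolbox")[0]["box"]; V,U=np.nonzero(red)
    k=(U>b[0]-3)&(U<b[2]+3)&(V>b[1]-3)&(V<b[3]+3)
    W=np.array([px2w(p,u,v) for u,v in zip(U[k],V[k])]); W=W[(W[:,2]>.07)&(W[:,2]<.09)]
    print(n,"lid z",np.median(W[:,2]),cv2.minAreaRect(W[:,:2].astype(np.float32)*1000))
    for r in bot.trace(p,"lid_knob")[:2]: print(r["conf"],r["box"],r["pixels"].sum())
    dk=(p["color"].max(2)<60); V,U=np.nonzero(dk); k=(U>b[0])&(U<b[2])&(V>b[1])&(V<b[3])
    K=np.array([px2w(p,u,v) for u,v in zip(U[k],V[k])]); K=K[(K[:,2]>.11)&(K[:,2]<.15)]
    print("knob",len(K),K.min(0),K.max(0),cv2.minAreaRect(K[:,:2].astype(np.float32)*1000))
    for r in bot.trace(p,"orange_driver_handle"):
        V,U=np.nonzero(r["pixels"]); 
        D=np.array([px2w(p,u,v,.006)[:2] for u,v in zip(U,V)])*1000
        print("drv",r["conf"],r["box"],np.round(cv2.fitLine(D.astype(np.float32),2,0,.1,.1).ravel(),3),cv2.minAreaRect(D.astype(np.float32)))
    o=(abs(c[...,0]-11)<6)&(c[...,1]>150)&(c[...,2]>120); V,U=np.nonzero(o)
    D=np.array([px2w(p,u,v,.0075)[:2] for u,v in zip(U,V)])*1000; D=D[(abs(D[:,0]-530)<90)&(abs(D[:,1]+110)<50)]
    print("handle",len(D),cv2.minAreaRect(D.astype(np.float32)))
E
```

```text
top lid z 0.08069969422953949 ((537.8245849609375, 149.3685760498047), (192.69126892089844, 274.20379638671875), 1.9853159189224243)
0.71 [187.6, 181.1, 296.6, 258.7] 8340
knob 7 [0.4798 0.1352 0.1264] [0.48   0.1495 0.1275] ((479.8563232421875, 142.357666015625), (14.268929481506348, 0.07076597958803177), 89.0609130859375)
drv 0.67 [126.6, 209.6, 149.4, 220.1] [  0.526   0.851 573.14  430.508] ((570.9385375976562, 428.19677734375), (65.09193420410156, 13.995972633361816), 55.56830596923828)
drv 0.59 [339.2, 208.8, 343.4, 240.5] [   0.986   -0.169  522.008 -110.315] ((527.5404663085938, -111.50999450683594), (12.033490180969238, 89.45111083984375), 81.78657531738281)
handle 107 ((512.9956665039062, -107.66183471679688), (12.636695861816406, 64.53206634521484), 80.41211700439453)
side lid z 0.08264403250556762 ((540.9265747070312, 151.21975708007812), (191.8623504638672, 273.86474609375), 2.154282808303833)
0.72 [237.7, 210.2, 317.3, 281.2] 4991
0.27 [279.5, 206.8, 303.4, 210.8] 80Traceback (most recent call last):
  File "<stdin>", line 12, in <module>
IndexError: too many indices for array: array is 1-dimensional, but 2 were indexed
```

>>> play_rows([
  {"grip":0,"linear":[2.6,-3.9,0],"delta_rot":[0,0,-0.14]},
  {"grip":0,"linear":[5.2,-7.8,0],"delta_rot":[0,0,-0.28]},
  {"grip":0,"linear":[7.8,-11.7,0],"delta_rot":[0,0,-0.42]},
  {"grip":0,"linear":[10.4,-15.6,0],"delta_rot":[0,0,-0.56]},
  {"grip":0,"linear":[13,-19.5,0],"delta_rot":[0,0,-0.7]},
  {"grip":0,"linear":[15.6,-23.4,0],"delta_rot":[0,0,-0.84]},
  {"grip":0,"linear":[18.2,-27.3,0],"delta_rot":[0,0,-0.98]},
  {"grip":0,"linear":[20.8,-31.2,0],"delta_rot":[0,0,-1.12]},
  {"grip":0,"linear":[23.6,-35.3,0],"delta_rot":[0,0,-1.26]},
  {"grip":0,"linear":[23.6,-35.3,0],"delta_rot":[0,0,-1.4]},
], force=40)

```text
time: 2.05
ee_pos: [0.4714, 0.1408, 0.2309]
tcp_rot: [180.0, 0.1, 74.0]
wrist_force: [-0.4, 0.1, -1.2]
opening: 0.0853
grasp_force: 0.0
```

>>> play_rows([
  {"grip":0,"linear":[0,0,0],"delta_rot":[0,0,-0.14]},
  {"grip":0,"linear":[0,0,0],"delta_rot":[0,0,-0.28]},
  {"grip":0,"linear":[0,0,0],"delta_rot":[0,0,-0.42]},
  {"grip":0,"linear":[0,0,0],"delta_rot":[0,0,-0.56]},
  {"grip":0,"linear":[0,0,0],"delta_rot":[0,0,-0.7]},
  {"grip":0,"linear":[0,0,-1],"delta_rot":[0,0,-0.84]},
  {"grip":0,"linear":[0,0,-2],"delta_rot":[0,0,-0.98]},
  {"grip":0,"linear":[0,0,-4],"delta_rot":[0,0,-1.12]},
  {"grip":0,"linear":[0,0,-5],"delta_rot":[0,0,-1.269]},
  {"grip":0,"linear":[0,0,-5],"delta_rot":[0,0,-1.269]},
])

```text
time: 3.05
ee_pos: [0.4777, 0.0713, 0.1796]
tcp_rot: [-177.2, 0.3, 6.9]
wrist_force: [-0.0, 0.3, 0.7]
opening: 0.0853
grasp_force: 0.0
```

```bash
python3 - <<'E'
from h import *
p=bot.camera("side"); o=bot.get_obs(); print(o["time"],o["ee_pos"],o["tcp_rot"],o["q"])
print(bot.pinpoint(p,"lid_knob"),px2w(p,306.2,228.5,.12),px2w(p,306.2,228.5,.13))
cv2.imwrite("pics/s1.png",cv2.resize(p["color"][150:310,200:380,::-1],None,fx=4,fy=3.7,interpolation=2)[:592,:720])
p=bot.camera("top");print(bot.pinpoint(p,"lid_knob"),px2w(p,239.3,243.8,.12))
E
```

```text
3.1 [0.47788222 0.07018051 0.1805016 ] [-177.22753636    0.21134655    6.77727591] [  6.71923009  -4.74166429  -5.32648037  89.62934129   2.77224811
 179.94188656]
[{'pixel': [302.9, 232.7], 'conf': 0.9}] [0.46549439 0.13032097 0.12      ] [0.46563932 0.14313366 0.13      ]
[{'pixel': [239.7, 244.6], 'conf': 0.87}] [0.4692469  0.14491749 0.12      ]
```

View pics/s1.png

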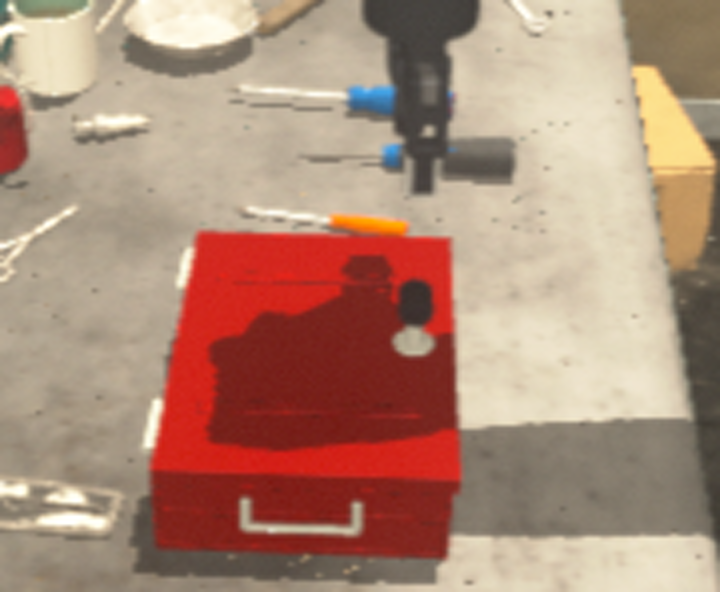

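```bash
python3 - <<'E'
from h import *
p=bot.camera("side"); print(px2w(p,302.9,232.7,.12),px2w(p,303.2,242.7,.12))
o=bot.get_obs(); print(o["time"],o["ee_pos"],o["tcp_rot"])
p=bot.camera("top");print(px2w(p,239.7,244.6,.12))
E
```

```text
[0.47386871 0.14942737 0.12      ] [0.47174423 0.19095086 0.12      ]
3.3 [0.47837426 0.07345297 0.18159784] [-1.77186195e+02  9.15053003e-02  7.12994775e+00]
[0.46729041 0.14396812 0.12      ]
```

>>> play_rows([
  {"grip":0,"linear":[0,0,4],"delta_rot":[0,0,0.14]},
  {"grip":0,"linear":[0,0,4],"delta_rot":[0,0,0.28]},
  {"grip":0,"linear":[0,0,4],"delta_rot":[0,0,0.42]},
  {"grip":0,"linear":[0,0,4],"delta_rot":[0,0,0.56]},
  {"grip":0,"linear":[0,0,4],"delta_rot":[0,0,0.7]},
  {"grip":0,"linear":[0,0,4],"delta_rot":[0,0,0.84]},
  {"grip":0,"linear":[0,0,4],"delta_rot":[0,0,0.98]},
  {"grip":0,"linear":[0,0,4],"delta_rot":[0,0,1.12]},
  {"grip":0,"linear":[0,0,4],"delta_rot":[0,0,1.26]},
  {"grip":0,"linear":[0,0,4],"delta_rot":[0,0,1.4]},
])

```text
time: 4.35
ee_pos: [0.4783, 0.074, 0.2215]
tcp_rot: [-177.2, 0.1, 87.7]
wrist_force: [-0.1, -0.7, -0.3]
opening: 0.0857
grasp_force: 0.0
```

>>> play_rows([
  {"grip":0,"linear":[0,2,0],"delta_rot":[0,0,0.14]},
  {"grip":0,"linear":[0,4,0],"delta_rot":[0,0,0.28]},
  {"grip":0,"linear":[0,6,0],"delta_rot":[0,0,0.42]},
  {"grip":0,"linear":[0,7,0],"delta_rot":[0,0,0.56]},
  {"grip":0,"linear":[0,7,0],"delta_rot":[0,0,0.7]},
  {"grip":0,"linear":[0,7,0],"delta_rot":[0,0,0.84]},
  {"grip":0,"linear":[0,7,0],"delta_rot":[0,0,0.98]},
  {"grip":0,"linear":[0,7,0],"delta_rot":[0,0,1.12]},
  {"grip":0,"linear":[0,7,0],"delta_rot":[0,0,1.26]},
  {"grip":0,"linear":[0,7,0],"delta_rot":[0,0,1.4]},
])

```text
time: 5.35
ee_pos: [0.4781, 0.1441, 0.2215]
tcp_rot: [-177.2, 0.1, 168.0]
wrist_force: [0.7, -0.1, 0.9]
opening: 0.0853
grasp_force: 0.0
```

>>> play_rows([
  {"grip":0,"linear":[-0.9,0.1,0],"delta_rot":[0.025,-0.002,0.122]},
  {"grip":0,"linear":[-0.9,0.1,-1],"delta_rot":[0.049,-0.005,0.244]},
  {"grip":0,"linear":[-0.9,0.1,-4],"delta_rot":[0.049,-0.005,0.244]},
  {"grip":0,"linear":[-0.9,0.1,-7],"delta_rot":[0.049,-0.005,0.244]},
  {"grip":0,"linear":[-0.9,0.1,-10],"delta_rot":[0.049,-0.005,0.244]},
  {"grip":0,"linear":[-0.9,0.1,-12],"delta_rot":[0.049,-0.005,0.244]},
  {"grip":0,"linear":[-0.9,0.1,-12],"delta_rot":[0.049,-0.005,0.244]},
  {"grip":0,"linear":[-0.9,0.1,-12],"delta_rot":[0.049,-0.005,0.244]},
])

```text
time: 6.15
ee_pos: [0.4692, 0.1447, 0.102]
tcp_rot: [180.0, 0.2, -178.4]
wrist_force: [-0.4, -0.3, 1.0]
opening: 0.0856
grasp_force: 0.0
```

```bash
python3 - <<'E'
from h import *
p=bot.camera("side"); q=bot.camera("top")
o=bot.get_obs(); print(o["time"],o["ee_pos"],o["tcp_rot"],o["wrist_force"],o["q"])
a=cv2.resize(p["color"][160:290,230:350,::-1],(400,433)); b=cv2.resize(q["color"][165:295,180:300,::-1],(400,433))
cv2.imwrite("pics/s2.png",np.hstack([a,b]))
E
```

```text
6.25 [0.46993446 0.14464528 0.1029377 ] [ 179.95686493    0.25688191 -178.46507062] [-0.09523471 -0.59883843 -0.35976975] [ 1.71242367e+01 -3.84661616e+00 -1.30034250e+01  8.05841671e+01
 -2.74859703e-02  1.55891485e+01]
```

View pics/s2.png

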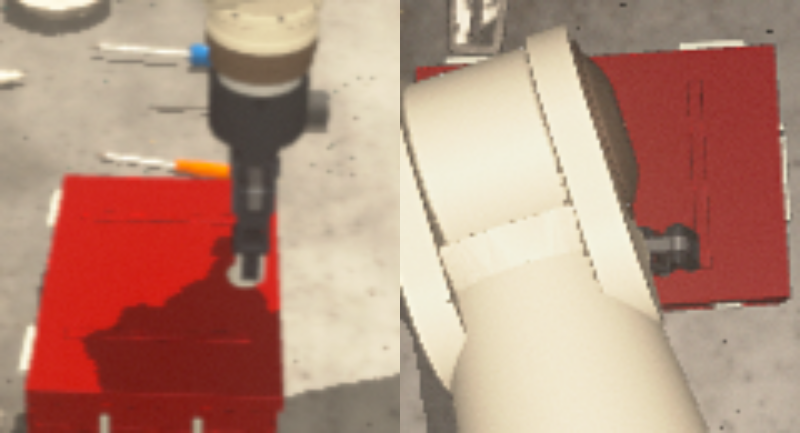

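>>> play_rows([
  {"grip":255},
  {"grip":255},
  {"grip":255},
  {"grip":255},
  {"grip":255},
  {"grip":255},
  {"grip":255},
  {"grip":255},
], force=40)

```text
validation failed for argument at $.ta...
```

>>> play_rows([
  {"grip":255,"linear":[0,0,0],"delta_rot":[0,0,0]},
  {"grip":255,"linear":[0,0,0],"delta_rot":[0,0,0]},
  {"grip":255,"linear":[0,0,0],"delta_rot":[0,0,0]},
  {"grip":255,"linear":[0,0,0],"delta_rot":[0,0,0]},
  {"grip":255,"linear":[0,0,0],"delta_rot":[0,0,0]},
  {"grip":255,"linear":[0,0,0],"delta_rot":[0,0,0]},
  {"grip":255,"linear":[0,0,0],"delta_rot":[0,0,0]},
  {"grip":255,"linear":[0,0,0],"delta_rot":[0,0,0]},
], force=40)

```text
time: 7.05
ee_pos: [0.4692, 0.1468, 0.1018]
tcp_rot: [179.7, 0.2, -178.4]
wrist_force: [-2.0, 17.3, 1.7]
opening: 0.0296
grasp_force: 45.5
```

>>> play_rows([
  {"grip":255,"linear":[0,0.3,0],"delta_rot":[0,0,0]},
  {"grip":255,"linear":[0.45,0.3,1.4],"delta_rot":[0,0,0]},
  {"grip":255,"linear":[1.0,0.34,2.8],"delta_rot":[0,0,0]},
  {"grip":255,"linear":[1.75,0.36,4.1],"delta_rot":[0,0,0]},
  {"grip":255,"linear":[2.55,0.4,5.4],"delta_rot":[0,0,0]},
  {"grip":255,"linear":[3.45,0.42,6.55],"delta_rot":[0,0,0]},
  {"grip":255,"linear":[4.45,0.46,7.65],"delta_rot":[0,0,0]},
  {"grip":255,"linear":[4.45,0.46,7.65],"delta_rot":[0,0,0]},
])

```text
time: 7.85
ee_pos: [0.514, 0.1485, 0.178]
tcp_rot: [-180.0, 0.1, -178.5]
wrist_force: [-2.1, -0.7, 2.5]
opening: 0.0296
grasp_force: 43.5
```

>>> play_rows([
  {"grip":255,"linear":[1.15,0.04,1.0],"delta_rot":[0,0,0]},
  {"grip":255,"linear":[2.3,0.08,1.9],"delta_rot":[0,0,0]},
  {"grip":255,"linear":[3.55,0.12,2.7],"delta_rot":[0,0,0]},
  {"grip":255,"linear":[4.9,0.17,3.4],"delta_rot":[0,0,0]},
  {"grip":255,"linear":[6.3,0.22,3.95],"delta_rot":[0,0,0]},
  {"grip":255,"linear":[7.7,0.27,4.4],"delta_rot":[0,0,0]},
  {"grip":255,"linear":[9.15,0.32,4.7],"delta_rot":[0,0,0]},
  {"grip":255,"linear":[10.6,0.37,4.9],"delta_rot":[0,0,0]},
  {"grip":255,"linear":[12.1,0.42,4.9],"delta_rot":[0,0,0]},
  {"grip":255,"linear":[13.6,0.48,4.9],"delta_rot":[0,0,0]},
])

```text
time: 8.85
ee_pos: [0.6491, 0.1531, 0.2269]
tcp_rot: [-180.0, 0.0, -178.5]
wrist_force: [-6.1, -1.5, 0.2]
opening: 0.0297
grasp_force: 41.3
```

>>> play_rows([
  {"grip":255,"linear":[0,0,0],"delta_rot":[0,0,0]},
  {"grip":255,"linear":[0,0,0],"delta_rot":[0,0,0]},
])

```text
time: 9.05
ee_pos: [0.6502, 0.1532, 0.2267]
tcp_rot: [-180.0, 0.2, -178.5]
wrist_force: [1.6, -0.9, 0.2]
opening: 0.0289
grasp_force: 41.5
```

```bash
python3 - <<'E'
from h import *
p=bot.camera("side"); o=bot.get_obs(); print(o["time"],o["ee_pos"],o["tcp_rot"],o["wrist_force"],o["q"],o["opening"])
save(p,"s3.png")
E
```

```text
9.1 [0.64993592 0.15323238 0.22672887] [-179.99233613    0.18272554 -178.5243937 ] [ 3.1154111  -1.88674978  0.57339023] [ 1.32852641e+01  2.20040419e+01  2.98437337e+01  9.76624024e+01
 -4.48983861e-02  1.18096006e+01] 0.029156154908295605
```

View pics/s3.png

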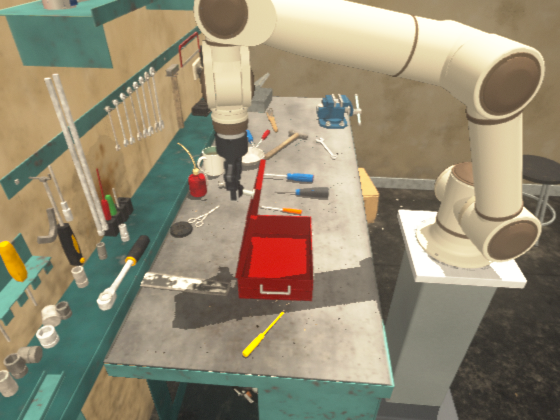

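>>> play_rows([
  {"grip":0,"linear":[0,0,0],"delta_rot":[0,0,0]},
  {"grip":0,"linear":[0,0,0],"delta_rot":[0,0,0]},
  {"grip":0,"linear":[0,0,0],"delta_rot":[0,0,0]},
  {"grip":0,"linear":[0,0,0],"delta_rot":[0,0,0]},
  {"grip":0,"linear":[0,0,0],"delta_rot":[0,0,0]},
  {"grip":0,"linear":[0,0,2],"delta_rot":[0,0,0]},
  {"grip":0,"linear":[0,0,4.5],"delta_rot":[0,0,0]},
  {"grip":0,"linear":[0,0,8],"delta_rot":[0,0,0]},
])

```text
time: 9.9
ee_pos: [0.6492, 0.1533, 0.3064]
tcp_rot: [-180.0, 0.0, -178.5]
wrist_force: [0.8, 0.0, 1.4]
opening: 0.0851
grasp_force: 0.0
```

>>> play_rows([
  {"grip":0,"linear":[0,-5,0],"delta_rot":[0,0,-0.05]},
  {"grip":0,"linear":[-1.6,-9,0],"delta_rot":[0,0,-0.1]},
  {"grip":0,"linear":[-3.2,-13,0],"delta_rot":[0,0,-0.15]},
  {"grip":0,"linear":[-5.5,-17,0],"delta_rot":[0,0,-0.195]},
  {"grip":0,"linear":[-8,-21,-1],"delta_rot":[0,0,-0.195]},
  {"grip":0,"linear":[-10.5,-24,-4],"delta_rot":[0,0,-0.195]},
  {"grip":0,"linear":[-13.1,-26.2,-7],"delta_rot":[0,0,-0.195]},
  {"grip":0,"linear":[-13.1,-26.2,-12],"delta_rot":[0,0,-0.195]},
  {"grip":0,"linear":[-13.1,-26.2,-17],"delta_rot":[0,0,-0.195]},
  {"grip":0,"linear":[-13.1,-26.2,-20],"delta_rot":[0,0,-0.195]},
])

```text
time: 10.9
ee_pos: [0.517, -0.1086, 0.1033]
tcp_rot: [180.0, -0.0, 170.3]
wrist_force: [0.7, -0.0, -0.4]
opening: 0.0854
grasp_force: 0.0
```

>>> play_rows([
  {"grip":0,"linear":[0,0,0],"delta_rot":[0,0,0]},
  {"grip":0,"linear":[0,0,0],"delta_rot":[0,0,0]},
])

```text
time: 11.1
ee_pos: [0.5189, -0.1086, 0.1079]
tcp_rot: [180.0, 0.2, 170.3]
wrist_force: [1.2, -0.6, 0.4]
opening: 0.0856
grasp_force: 0.0
```

```bash
python3 - <<'E'
from h import *
p=bot.camera("side");q=bot.camera("top"); o=bot.get_obs(); print(o["time"],o["ee_pos"],o["tcp_rot"],o["wrist_force"])
for r in bot.pinpoint(q,"orange_driver_handle"): print(r, px2w(q,*r["pixel"],.0075))
for r in bot.pinpoint(p,"orange_driver_handle"): print(r, px2w(p,*r["pixel"],.0075))
a=cv2.resize(p["color"][130:310,225:345,::-1],(400,600)); b=cv2.resize(q["color"][135:285,280:380,::-1],(400,600))
cv2.imwrite("pics/s4.png",np.hstack([a,b]))
E
```

```text
11.2 [ 0.51999389 -0.10874874  0.10937197] [179.9994067    0.33241165 170.32845778] [ 1.05580741 -0.63367004  0.07871444]
{'pixel': [139.1, 217.1], 'conf': 0.75} [0.56241016 0.42687897 0.0075    ]
{'pixel': [256.7, 341.6], 'conf': 0.51} [0.56713192 0.42066459 0.0075    ]
{'pixel': [285.9, 211.6], 'conf': 0.41} [ 0.53465748 -0.10035145  0.0075    ]
```

View pics/s4.png

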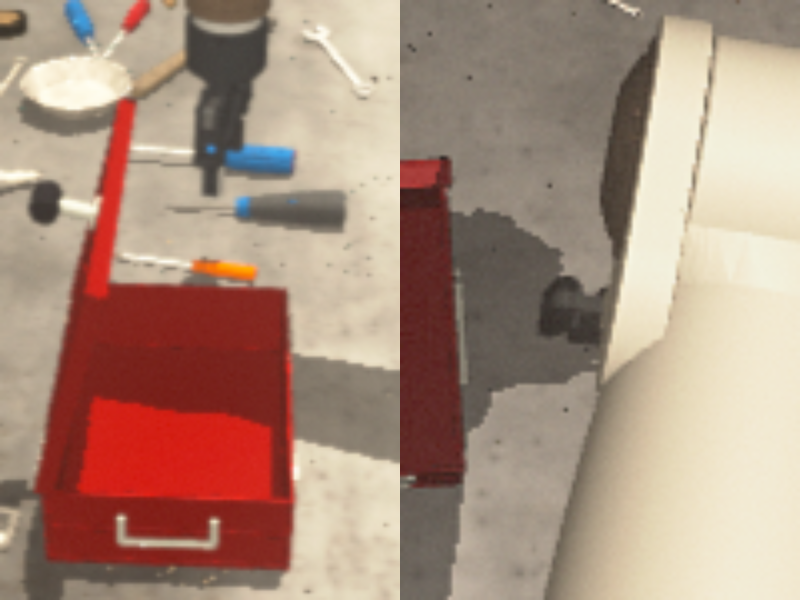

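>>> play_rows([
  {"grip":0,"linear":[0,0,-3],"delta_rot":[0,0,0]},
  {"grip":0,"linear":[0,0,-6],"delta_rot":[0,0,0]},
  {"grip":0,"linear":[0,0,-8],"delta_rot":[0,0,0]},
  {"grip":0,"linear":[0,0,-9.5],"delta_rot":[0,0,0]},
  {"grip":0,"linear":[0,0,-9.5],"delta_rot":[0,0,0]},
  {"grip":0,"linear":[0,0,-9.5],"delta_rot":[0,0,0]},
  {"grip":0,"linear":[0,0,-9.5],"delta_rot":[0,0,0]},
  {"grip":0,"linear":[0,0,-9.5],"delta_rot":[0,0,0]},
])

```text
time: 12.1
ee_pos: [0.5195, -0.1087, 0.0131]
tcp_rot: [180.0, 0.2, 170.3]
wrist_force: [0.8, -0.9, 0.1]
opening: 0.0855
grasp_force: 0.0
```

>>> play_rows([
  {"grip":0,"linear":[0,0,-0.8],"delta_rot":[0,0,0]},
  {"grip":0,"linear":[0,0,-0.8],"delta_rot":[0,0,0]},
  {"grip":255,"linear":[0,0,-0.8],"delta_rot":[0,0,0]},
  {"grip":255,"linear":[0,0,-0.8],"delta_rot":[0,0,0]},
  {"grip":255,"linear":[0,0,-0.8],"delta_rot":[0,0,0]},
  {"grip":255,"linear":[0,0,-0.8],"delta_rot":[0,0,0]},
  {"grip":255,"linear":[0,0,-0.8],"delta_rot":[0,0,0]},
  {"grip":255,"linear":[0,0,-0.8],"delta_rot":[0,0,0]},
  {"grip":255,"linear":[0,0,-0.8],"delta_rot":[0,0,0]},
  {"grip":255,"linear":[0,0,-0.8],"delta_rot":[0,0,0]},
], force=40)

```text
time: 13.1
ee_pos: [0.5189, -0.1086, 0.004]
tcp_rot: [180.0, 0.2, 170.3]
wrist_force: [-0.6, 0.2, 2.7]
opening: 0.0121
grasp_force: 39.5
```

>>> play_rows([
  {"grip":255,"linear":[0,0,2],"delta_rot":[0,0,0]},
  {"grip":255,"linear":[0,0,5],"delta_rot":[0,0,0]},
  {"grip":255,"linear":[0,0,8],"delta_rot":[0,0,0]},
  {"grip":255,"linear":[0,0,11],"delta_rot":[0,0,-0.1]},
  {"grip":255,"linear":[0,0,14],"delta_rot":[0,0,-0.23]},
  {"grip":255,"linear":[0,0,16],"delta_rot":[0,0,-0.36]},
  {"grip":255,"linear":[0,3,16],"delta_rot":[0,0,-0.49]},
  {"grip":255,"linear":[0,6,16],"delta_rot":[0,0,-0.62]},
  {"grip":255,"linear":[-0.2,9,16],"delta_rot":[0,0,-0.75]},
  {"grip":255,"linear":[-0.5,12,16],"delta_rot":[0,0,-0.88]},
])

```text
time: 14.1
ee_pos: [0.5136, 0.0125, 0.1636]
tcp_rot: [-180.0, 0.1, 119.6]
wrist_force: [0.3, 0.0, -0.1]
opening: 0.0116
grasp_force: 39.2
```

>>> play_rows([
  {"grip":255,"linear":[0,3,0],"delta_rot":[0,0,-0.12]},
  {"grip":255,"linear":[0,6,0],"delta_rot":[0,0,-0.24]},
  {"grip":255,"linear":[0,9,0],"delta_rot":[0,0,-0.36]},
  {"grip":255,"linear":[0,12,0],"delta_rot":[0,0,-0.487]},
  {"grip":255,"linear":[0,15,0],"delta_rot":[0,0,-0.487]},
  {"grip":255,"linear":[0,17.2,0],"delta_rot":[0,0,-0.487]},
  {"grip":255,"linear":[0,17.2,-2],"delta_rot":[0,0,-0.487]},
  {"grip":255,"linear":[0,17.2,-4],"delta_rot":[0,0,-0.487]},
  {"grip":255,"linear":[0,17.2,-4],"delta_rot":[0,0,-0.487]},
])

```text
time: 15.0
ee_pos: [0.5124, 0.1832, 0.1209]
tcp_rot: [-179.8, 0.2, 92.0]
wrist_force: [-0.9, 0.8, -0.8]
opening: 0.0121
grasp_force: 39.2
```

```bash
python3 - <<'E'
from h import *
p=bot.camera("side");q=bot.camera("top"); o=bot.get_obs(); print(o["time"],o["ee_pos"],o["tcp_rot"],o["wrist_force"],o["opening"])
a=cv2.resize(p["color"][130:310,225:345,::-1],(400,600)); b=cv2.resize(q["color"][145:275,180:310,::-1],(400,600))
cv2.imwrite("pics/s5.png",np.hstack([a,b]))
E
```

```text
15.1 [0.51353791 0.183325   0.12392433] [-1.79966814e+02  1.49675432e-01  9.19893726e+01] [-0.20764928 -0.02455509  0.24347674] 0.0122957792628763
```

View pics/s5.png

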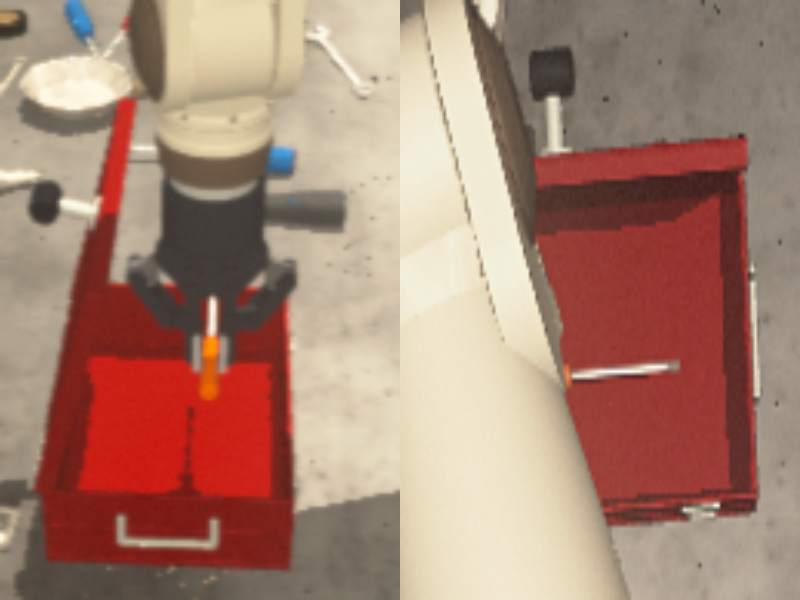

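```bash
python3 - <<'E'
from h import *
for n in("top","side"):
    p=bot.camera(n); P=np.array([px2w(p,u,v) if p["range_z"][v,u]>0 else [0,0,0] for v in range(60,300) for u in range(180,330)])
    for lo in np.arange(.20,.5,.03):
        k=(P[:,2]>lo)&(P[:,2]<lo+.03)&(P[:,1]>.0)&(P[:,1]<.33)
        if k.any(): print(n,round(lo,2),k.sum(),np.round(np.percentile(P[k,0],[0,50,90,100]),3))
E
```

```text
top 0.23 275 [0.581 0.628 0.644 0.651]
top 0.26 430 [0.578 0.59  0.596 0.599]
top 0.32 3 [0.522 0.526 0.529 0.53 ]
top 0.35 5 [0.519 0.524 0.529 0.531]
top 0.38 6 [0.483 0.486 0.491 0.495]
top 0.41 22 [0.485 0.493 0.5   0.503]
side 0.2 545 [0.454 0.53  0.601 0.618]
side 0.23 539 [0.472 0.589 0.641 0.654]
side 0.26 691 [0.478 0.582 0.595 0.603]
side 0.29 335 [0.478 0.514 0.542 0.552]
side 0.32 402 [0.475 0.514 0.546 0.556]
side 0.35 428 [0.461 0.509 0.541 0.561]
side 0.38 506 [0.458 0.513 0.555 0.572]
side 0.41 787 [0.457 0.513 0.558 0.572]
side 0.44 736 [0.458 0.514 0.557 0.57 ]
side 0.47 744 [0.46  0.515 0.553 0.569]
```

>>> play_rows([
  {"grip":255,"linear":[-1.0,0,0],"delta_rot":[0,0,0]},
  {"grip":255,"linear":[-1.0,0,-2.5],"delta_rot":[0,0,0]},
  {"grip":255,"linear":[-1.0,0,-5],"delta_rot":[0,0,0]},
  {"grip":255,"linear":[-1.0,0,-7.5],"delta_rot":[0,0,0]},
  {"grip":255,"linear":[-1.0,0,-9.5],"delta_rot":[0,0,0]},
  {"grip":255,"linear":[-1.0,0,-10.5],"delta_rot":[0,0,0]},
  {"grip":255,"linear":[-1.0,0,-10.8],"delta_rot":[0,0,0]},
  {"grip":255,"linear":[-1.0,0,-10.8],"delta_rot":[0,0,0]},
  {"grip":255,"linear":[-1.0,0,-10.8],"delta_rot":[0,0,0]},
])

```text
time: 16.1
ee_pos: [0.5044, 0.1837, 0.0171]
tcp_rot: [179.9, 0.1, 92.0]
wrist_force: [0.9, -0.0, -0.8]
opening: 0.0118
grasp_force: 39.2
```

>>> play_rows([
  {"grip":255,"linear":[0,0,-0.5],"delta_rot":[0,0,0]},
  {"grip":255,"linear":[0,0,-0.5],"delta_rot":[0,0,0]},
  {"grip":120,"linear":[0,0,-0.5],"delta_rot":[0,0,0]},
  {"grip":120,"linear":[0,0,-0.5],"delta_rot":[0,0,0]},
  {"grip":120,"linear":[0,0,-0.5],"delta_rot":[0,0,0]},
  {"grip":120,"linear":[0,0,2],"delta_rot":[0,0,0]},
  {"grip":120,"linear":[0,0,5],"delta_rot":[0,0,0]},
  {"grip":120,"linear":[0,0,9],"delta_rot":[0,0,0]},
  {"grip":120,"linear":[0,0,14],"delta_rot":[0,0,0.14]},
  {"grip":0,"linear":[0,0,19],"delta_rot":[0,0,0.28]},
])

```text
time: 17.1
ee_pos: [0.5033, 0.1833, 0.2076]
tcp_rot: [-180.0, 0.1, 108.4]
wrist_force: [2.0, -0.1, -0.2]
opening: 0.0583
grasp_force: 0.0
```

>>> play_rows([
  {"grip":0,"linear":[0,0,5],"delta_rot":[0,0,0.14]},
  {"grip":0,"linear":[0,0,10],"delta_rot":[0,0,0.28]},
  {"grip":0,"linear":[0,0,11],"delta_rot":[0,0,0.42]},
  {"grip":0,"linear":[0,0,11],"delta_rot":[0,0,0.56]},
  {"grip":0,"linear":[2,0,11],"delta_rot":[0,0,0.7]},
  {"grip":0,"linear":[5,-1,11],"delta_rot":[0,0,0.84]},
  {"grip":0,"linear":[8,-2,11],"delta_rot":[0,0,0.98]},
  {"grip":0,"linear":[11,-3,11],"delta_rot":[0,0,1.12]},
  {"grip":0,"linear":[14.5,-3,11],"delta_rot":[0,0,1.26]},
  {"grip":0,"linear":[14.5,-3,11],"delta_rot":[0,0,1.28]},
])

```text
time: 18.1
ee_pos: [0.6525, 0.1529, 0.3108]
tcp_rot: [-179.9, -0.1, -178.4]
wrist_force: [0.4, 0.2, -0.8]
opening: 0.0856
grasp_force: 0.0
```

```bash
python3 - <<'E'
from h import *
p=bot.camera("side");q=bot.camera("top"); o=bot.get_obs(); print(o["time"],o["ee_pos"],o["tcp_rot"],o["wrist_force"],o["opening"])
for r in bot.pinpoint(p,"lid_knob"): print(r,px2w(p,*r["pixel"]))
a=cv2.resize(p["color"][130:310,225:345,::-1],(400,600)); b=cv2.resize(q["color"][145:275,180:310,::-1],(400,600))
cv2.imwrite("pics/s6.png",np.hstack([a,b]))
E
```

```text
18.2 [0.64941299 0.15333836 0.31408144] [-1.79982961e+02 -3.71448968e-03 -1.78678899e+02] [-0.47623904 -0.05955296 -0.49756507] 0.08549289055841941
{'pixel': [238.5, 190.1], 'conf': 0.6} [0.63815957 0.16703322 0.25705129]
```

View pics/s6.png

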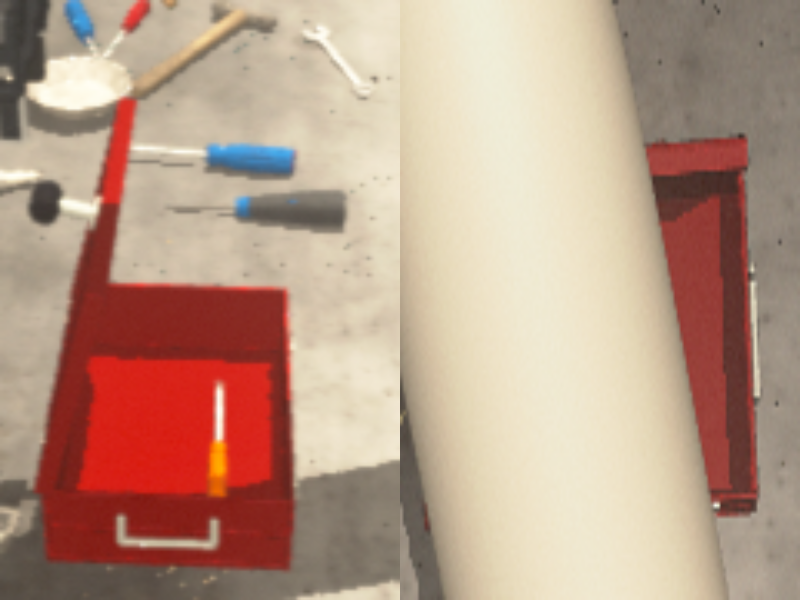

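>>> play_rows([
  {"grip":0,"linear":[0,0,-3],"delta_rot":[0,0,0]},
  {"grip":0,"linear":[0,0,-6],"delta_rot":[0,0,0]},
  {"grip":0,"linear":[0,0,-8.6],"delta_rot":[0,0,0]},
  {"grip":0,"linear":[0,0,-8.6],"delta_rot":[0,0,0]},
  {"grip":255,"linear":[0,0,-8.6],"delta_rot":[0,0,0]},
  {"grip":255,"linear":[0,0,-8.6],"delta_rot":[0,0,0]},
  {"grip":255,"linear":[0,0,-8.6],"delta_rot":[0,0,0]},
  {"grip":255,"linear":[0,0,-8.6],"delta_rot":[0,0,0]},
  {"grip":255,"linear":[0,0,-8.6],"delta_rot":[0,0,0]},
  {"grip":255,"linear":[0,0,-8.6],"delta_rot":[0,0,0]},
], force=40)

```text
time: 19.25
ee_pos: [0.6492, 0.1532, 0.2313]
tcp_rot: [180.0, 0.3, -178.6]
wrist_force: [-0.4, -2.1, 6.5]
opening: 0.0293
grasp_force: 40.5
```

>>> play_rows([
  {"grip":255,"linear":[-1.5,-0.06,0],"delta_rot":[0,0,0]},
  {"grip":255,"linear":[-3.0,-0.11,0],"delta_rot":[0,0,0]},
  {"grip":255,"linear":[-4.45,-0.16,-0.2],"delta_rot":[0,0,0]},
  {"grip":255,"linear":[-5.9,-0.21,-0.5],"delta_rot":[0,0,0]},
  {"grip":255,"linear":[-7.3,-0.26,-0.95],"delta_rot":[0,0,0]},
  {"grip":255,"linear":[-8.7,-0.31,-1.5],"delta_rot":[0,0,0]},
  {"grip":255,"linear":[-10.05,-0.36,-2.2],"delta_rot":[0,0,0]},
  {"grip":255,"linear":[-11.3,-0.4,-3.0],"delta_rot":[0,0,0]},
  {"grip":255,"linear":[-12.45,-0.44,-3.9],"delta_rot":[0,0,0]},
  {"grip":255,"linear":[-13.6,-0.48,-4.9],"delta_rot":[0,0,0]},
])

```text
time: 20.25
ee_pos: [0.5135, 0.1485, 0.1822]
tcp_rot: [180.0, 0.4, -178.6]
wrist_force: [3.6, -1.5, 4.2]
opening: 0.0295
grasp_force: 43.2
```

>>> play_rows([
  {"grip":255,"linear":[-1.0,-0.04,-1.1],"delta_rot":[0,0,0]},
  {"grip":255,"linear":[-1.9,-0.07,-2.25],"delta_rot":[0,0,0]},
  {"grip":255,"linear":[-2.7,-0.1,-3.55],"delta_rot":[0,0,0]},
  {"grip":255,"linear":[-3.45,-0.12,-4.85],"delta_rot":[0,0,0]},
  {"grip":255,"linear":[-3.45,-0.12,-4.85],"delta_rot":[0,0,0]},
])

```text
time: 20.75
ee_pos: [0.4775, 0.1472, 0.1317]
tcp_rot: [-180.0, 0.1, -178.6]
wrist_force: [-2.5, -1.6, -2.7]
opening: 0.029
grasp_force: 43.6
```

>>> play_rows([
  {"grip":255,"linear":[-0.3,-0.01,-0.7],"delta_rot":[0,0,0]},
  {"grip":255,"linear":[-0.5,-0.02,-1.4],"delta_rot":[0,0,0]},
  {"grip":255,"linear":[-0.7,-0.03,-2.0],"delta_rot":[0,0,0]},
  {"grip":255,"linear":[-0.85,-0.03,-2.5],"delta_rot":[0,0,0]},
  {"grip":255,"linear":[-0.85,-0.03,-2.7],"delta_rot":[0,0,0]},
  {"grip":255,"linear":[-0.85,-0.03,-2.8],"delta_rot":[0,0,0]},
  {"grip":255,"linear":[-0.85,-0.03,-2.8],"delta_rot":[0,0,0]},
  {"grip":255,"linear":[-0.85,-0.03,-2.8],"delta_rot":[0,0,0]},
])

```text
time: 21.55
ee_pos: [0.4684, 0.1469, 0.1049]
tcp_rot: [-180.0, -0.0, -178.6]
wrist_force: [-12.1, -3.0, 6.7]
opening: 0.0292
grasp_force: 46.3
```

>>> play_rows([
  {"grip":255,"linear":[-0.15,0,-0.2],"delta_rot":[0,0,0]},
  {"grip":255,"linear":[-0.15,0,-0.3],"delta_rot":[0,0,0]},
  {"grip":255,"linear":[-0.15,0,-0.3],"delta_rot":[0,0,0]},
  {"grip":255,"linear":[-0.15,0,-0.3],"delta_rot":[0,0,0]},
])

```text
time: 21.95
ee_pos: [0.4684, 0.1469, 0.1048]
tcp_rot: [180.0, 0.2, -178.6]
wrist_force: [-12.6, -6.4, 24.4]
opening: 0.0291
grasp_force: 48.5
```

>>> play_rows([
  {"grip":0,"linear":[0,0,0.3],"delta_rot":[0,0,0]},
  {"grip":0,"linear":[0,0,0.3],"delta_rot":[0,0,0]},
  {"grip":0,"linear":[0,0,0.3],"delta_rot":[0,0,0]},
  {"grip":0,"linear":[0,0,0.3],"delta_rot":[0,0,0]},
  {"grip":0,"linear":[0,0,0.3],"delta_rot":[0,0,0]},
  {"grip":0,"linear":[0,0,3],"delta_rot":[0,0,0]},
  {"grip":0,"linear":[0,0,7],"delta_rot":[0,0,0]},
  {"grip":0,"linear":[0,-4,11],"delta_rot":[0,0,0]},
  {"grip":0,"linear":[-3,-8,14],"delta_rot":[0,0,0]},
  {"grip":0,"linear":[-6,-12,14],"delta_rot":[0,0,0]},
])

```text
time: 22.95
ee_pos: [0.4159, 0.0363, 0.2424]
tcp_rot: [180.0, 0.3, -178.6]
wrist_force: [0.5, -0.6, 0.3]
opening: 0.0854
grasp_force: 0.0
```

>>> play_rows([
  {"grip":0,"linear":[0,-4,0],"delta_rot":[0,0,0]},
  {"grip":0,"linear":[0,-8,0],"delta_rot":[0,0,0]},
  {"grip":0,"linear":[0,-10,0],"delta_rot":[0,0,0]},
  {"grip":0,"linear":[0,-10,0],"delta_rot":[0,0,0]},
  {"grip":0,"linear":[0,-10,0],"delta_rot":[0,0,0]},
])

```text
time: 23.45
ee_pos: [0.4154, -0.0632, 0.2397]
tcp_rot: [180.0, 0.1, -178.7]
wrist_force: [-0.2, 0.1, -0.8]
opening: 0.0855
grasp_force: 0.0
```

```bash
python3 - <<'E'
from h import *
p=bot.camera("side");q=bot.camera("top"); o=bot.get_obs(); print(o["time"],o["ee_pos"],o["wrist_force"],o["opening"])
for n,p_ in(("s",p),("t",q)):
    b=bot.search_frame(p_,"toolbox")[0]["box"]; print(b)
    c=cv2.cvtColor(p_["color"],cv2.COLOR_RGB2HSV).astype(int); V,U=np.nonzero(((c[...,0]<6)|(c[...,0]>174))&(c[...,1]>170))
    W=np.array([px2w(p_,u,v) for u,v in zip(U,V) if b[0]<u<b[2] and b[1]<v<b[3]]); W=W[(W[:,2]>.06)&(W[:,2]<.12)]
    for x in np.arange(.44,.64,.04): print(n,round(x,2),np.round(np.median(W[abs(W[:,0]-x)<.02,2]),4))
a=cv2.resize(p["color"][130:310,225:345,::-1],(400,600)); b=cv2.resize(q["color"][145:275,180:310,::-1],(400,600))
cv2.imwrite("pics/s7.png",np.hstack([a,b]))
E
```

```text
23.55 [ 0.41546759 -0.06243014  0.23973424] [ 0.70396939  0.16189878 -0.68744767] 0.08561352905661006
[235.3, 212.0, 316.0, 302.5]
s 0.44 0.0818
s 0.48 0.0821
s 0.52 0.082
s 0.56 0.0821
s 0.6 0.082
[181.2, 174.1, 296.7, 261.9]
t 0.44 0.0799
t 0.48 0.0803
t 0.52 0.0803
t 0.56 0.0803
t 0.6 0.0801
```

View pics/s7.png

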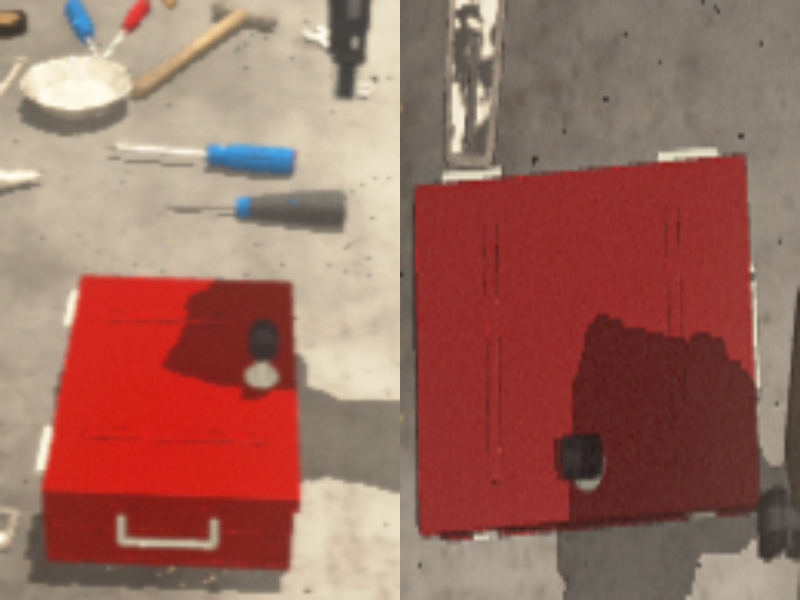

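The lid is flat at the same height as at the start, so it is fully closed, and the robot is clear of everything.

```bash
python3 -c "
from workcell import bot
print(bot.job_done())"
```

```text
the job is handed in; nothing more can be done
None
```

The job is handed in: the lid was opened to about 80°, the orange screwdriver laid in the box, and the lid lowered fully closed and released at about 23 s. I saw no verdict from the judge.

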